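# Square up a loose frame corner and hold it

### The arm

A 6-joint arm with a two-finger parallel gripper is mounted at the origin on the work surface. World frame = base frame: x ahead of the robot, y to its left, z up, the work surface at z = 0. Lengths are in m, angles in rad, forces in N, time in s.
With the tool pointing down it reaches from about 0.375 to 0.9 m from the base axis. Payload 3.1 kg.
Tool frame: the origin (TCP) lies midway between the tips of the shut fingers; the grasp point (between the pads) lies 19 mm behind it (manip.grasp_offset is the distance from the TCP to the grasp point, in m); z points along the fingers, y is the line along which they close (so a half turn about z gives the same grasp; the last joint's range is limited). The gripper opens to 85 mm and grips with 20 to 120 N. Pads are 22 mm wide; open, the fingers measure 114 mm over their backs; the gripper's body (76 mm by 85 mm) begins 54 mm behind the grasp point. The pads swing forward as they close: fully open they stand 13 mm farther back than shut.
Start: joints at [1.125, 0.527, 1.433, -0, 1.181, -0.178], TCP at [0.165, 0.603, 0.231] pointing down, gripper open.
Joint ranges: [-3.08, 3.08], [-0.75, 2.2], [0.22, 2.44], [-1.43, 4.57], [0, 2.65], [-2.85, 2.85]. Speed limits (rad/s): [2.79, 2.79, 3.14, 3.14, 3.14, 3.14].

### API

Orientations are given as a unit quaternion [x, y, z, w].
In Python, from station import sensors, cams, order, manip gives the robot as it stands.
- The arm moves only by the tool move_arm, never from a script. Its argument "targets" is a list of rows, each an object of numbers: "dx", "dy", "dz": the shift along the world's x, y, z normalised to -1 to 1, where 1 is 25 mm; "rx", "ry", "rz": the turn, a rotation vector about the world's x, y, z normalised to -1 to 1, where 1 is 30 degrees. A call has exactly 10 rows; each row shifts and turns the commanded pose from where the row before left it; what a row does not reach is not made up. A row lasts 1/8 s, in which the tool goes at most 62.5 mm and 10.7 degrees, less where a joint would pass 70% of its speed; a pose out of reach is approached as far as the arm can. A call with a number of a shift or a turn outside -1 to 1 is refused whole. A call with a gripper value outside its range is refused whole. "claw" is the opening in per cent of the stroke, from 0 (shut) to 100 (fully open), set as the call begins (left out, the last holds). The fingers move at their own pace and stop on an object; "newtons" is the grip in N (left out, the last holds). Time passes only in rows, so rows that do not move let the fingers close, or fill a call up. It gives the time, the measured TCP pose, the force, the opening and the grip force at its end, in the units of the state.
- sensors.sense(): the state, without advancing time (a new reading comes with each control period).
- cams.snapshot(name): name is "scene" or "top" or "wrist"; returns the picture (400x640x3 uint8, red, green, blue); there is no depth.
- cams.camera_model(name): a dict with "fx", "fy", "cx", "cy" (pixels), "extrinsics" (4x4, takes a point from world to camera coordinates). Camera axes: x right, y down, z forward; pixel columns grow to the right and rows downward; lengths in m; the calibration is good to about 2 mm. The wrist camera is an equidistant fisheye: a pixel r from the principal point sees the ray r / f radians off the axis. A picture is of the moment at which its call begins: read the wrist's pose just before it. camera_model takes no time and is no camera call; for the wrist camera it gives the pose at the moment of the call.
- order.sign_off(): hands the job in; it is judged then, once.
The state is a dict: "t": time; "q": joint angles; "qd": joint speeds; "tau": joint torques, N m; "tcp_pos": TCP position; "tool_rot": TCP orientation; "force": force on the tool from outside, world axes, zero at the start; "ft_torque": the same for the moment, N m; "finger_gap": opening from 0.0 (shut) to 1.0 (fully open); "gripper_force": force on a finger pad.
Only numpy, scipy, OpenCV 4.12 (cv2) and the standard library are available. Lean on these libraries where they do the work, as an engineer would, in place of code of your own. Each camera call takes 0.05 s, during which the arm holds its last target. There are 200 camera calls.

### The job

The corner of this aluminium frame is only loosely bolted and the free stile leans inwards. Press the red assembly square flat into the inside corner until one leg lies flush along the clamped rail and the other leg has pushed the stile out to a right angle and lies flush along it, then finish while still gripping the square and pressing it home against both, so that the bolts can be tightened. Leave the other things on the bench where they are.

Things in the scene. Friction and masses are not known exactly. Their poses are not given: they have to be found in the camera images.
- square_grip (a point): Loose red square, about 0.42 kg: two legs (200 mm outer edge, 22 mm wide) at right angles and a diagonal brace 14 mm wide along (1,-1), all 20 mm thick. Point: middle of the brace, half-way up; grip here from above, fingers closing along (1,1) across the 14 mm; window clear 70 mm towards the heel, which lies at x +77.5, y +77.5 mm. Axes as body square.
- square_heel (a point): Heel of the square: where the two outer edges would meet (the very corner is relieved by an 8 mm notch), half-way up, 10 mm above the underside. Axes as body square.
- corner (a point): Inside corner of the frame, 10 mm above the bench, fixed: where the inner faces of rail and squared stile meet. +x points into the rail (inner face at x = 0, running 250 mm along -y); the squared stile's inner face is at y = 0, running 250 mm along -x. The inside of the frame is x < 0, y < 0.
- stile (a joint): Swing of the stile about its loose bolt, rad: 0 = at right angles to the rail, positive = leaning inwards, negative = opened past square. Starts at 0.05 to 0.15, can swing from -0.12 to 0.22. Friction of 1 N m holds it where it is left (about 5 N at 200 mm from the bolt moves it, some 40 N next to the rail); nothing springs it back.
- stile_end (a point): Inner face of the stile at its free end, half-way up (15 mm above the bench). The stile is 30 x 30 mm profile, its axes here turn with it; its bolt stands 15 mm in x and 15 mm in y from the corner, this point 265 mm from the bolt along the stile's own -x. Its joining plate with bolt heads is up to 39 mm high.
- square: The red square; origin under the middle of its brace, on its underside. From the heel one leg runs along -y (outer edge faces +x), the other along -x (outer edge faces +y); z up. Pressed home, its axes agree with those of corner.
- rail: The clamped rail, 30 x 30 mm smooth aluminium slot profile lying on the bench; origin at the inside corner at bench level, axes as corner. Two toggle clamps hold it from its far side 115 and 210 mm from the corner: bars over the rail up to 62 mm high, red handles to 70 mm high.
- offcut_mid (a point): Bystander: short off-cut of the same slot profile, 90 x 30 x 30 mm; this point is its centre.
- hexkey_mid (a point): Bystander: bent hex key with a yellow sleeve, 100 mm long, 6 mm thick; its middle.
- tape_mid (a point): Bystander: yellow tape measure, 66 x 42 x 50 mm high; its centre.
- driver_mid (a point): Bystander: orange and black cordless screwdriver lying down, 220 mm long, 47 mm high; near its middle.
- tray_mid (a point): Bystander: blue tray of slot nuts and screws, 100 x 130 x 30 mm; its centre.
- mug_mid (a point): Bystander: white mug, 92 mm high, 82 mm across; its centre.
- plates_mid (a point): Bystander: two spare joining plates, 85 x 28 mm, stack 8 mm high; its centre.

How it is judged:
At the end, for the whole second after the job is handed in: Still gripping the square (over 2 N) and pressing it on rail and stile (over 1 N each); stile and square within 1 degree of square to the rail; square still, flat within 3 degrees, under 8 mm off the bench, heel within 5 mm of the inside corner (contact force between square and rail above 1 N and contact force between square and stile above 1 N and contact force between the fingers and square above 2 N and value of joint stile between -0.0175 and 0.0175 rad and angle between the x axis of square and the x axis of rail, either way round below 0.0175 rad and angle between square's own z axis and vertical below 0.05 rad and height (world z) of square_heel below 0.018 m and horizontal distance between square_heel and corner below 0.005 m and linear speed of square below 0.01 m/s); the arm keeps its last pose, push and grip.
It fails at once if another thing on the bench is shifted by more than 20 mm (distance of any of offcut_mid, hexkey_mid, tape_mid, driver_mid, tray_mid, mug_mid, plates_mid from where it was at the start of the episode above 0.02 m).
It also fails if it takes over 54 s, if anything falls off the work surface, if the arm or the gripper's body presses on something with over 40 N, if the wrist force passes 120 N, or if a joint passes its speed limit or range.

## Working session

There is one attempt and no reset: what is moved stays moved. The work goes in short steps, Python scripts to look and compute and a tool call to move; the robot and the scene stay as the last step left them, time stands still between calls to the robot, and variables do not carry over. Pictures are saved under pics/ and viewed, at most 10 in all, crops included, and the job is handed in when it is done.

Besides the shell and the picture viewer there is one more tool, called in YAML: its name, and indented under it one key for each argument. move_arm: Moves the arm, as the interface text tells. Scaled input: -1 to 1 covers 25 mm each way for a shift and 30 degrees each way for a turn. Its arguments: {"type":"object","properties":{"targets":{"type":"array"},"claw":{"type":"number"},"newtons":{"type":"number"}},"required":["targets"]}

```bash
mkdir -p pics; ls
python3 - <<'E'
from station import sensors,cams,manip
import cv2
for n in("top","scene"):
    cv2.imwrite(f"pics/{n}0.png",cams.snapshot(n)[:,:,::-1])
    m=cams.camera_model(n);print(n,m)
s=sensors.sense();print(s['t'],s['tcp_pos'],s['tool_rot'],manip.grasp_offset)
E
```

```text
pics
top {'fx': 498.41585514209305, 'fy': 498.41585514209305, 'cx': 325.0793911958614, 'cy': 199.8448045331907, 'extrinsics': array([[ 0.01633098, -0.99943341,  0.02943063,  0.06955924],
       [-0.99057756, -0.02017517, -0.13545873,  0.55731531],
       [ 0.13597575, -0.02694115, -0.99034578,  1.22690384],
       [ 0.        ,  0.        ,  0.        ,  1.        ]])}
scene {'fx': 453.04026217998165, 'fy': 453.04026217998165, 'cx': 317.879869203772, 'cy': 202.28711697631283, 'extrinsics': array([[-0.7274061 ,  0.68590352,  0.02041404,  0.33990845],
       [ 0.45835608,  0.50779935, -0.72941725, -0.22967569],
       [-0.5106761 , -0.52122566, -0.68376439,  1.56927602],
       [ 0.        ,  0.        ,  0.        ,  1.        ]])}
0.1 [0.16444915 0.60228526 0.23040679] [ 1.32992528e-01  9.91116521e-01 -9.64409099e-04 -3.13535104e-04] 0.0187
```

View pics/top0.png

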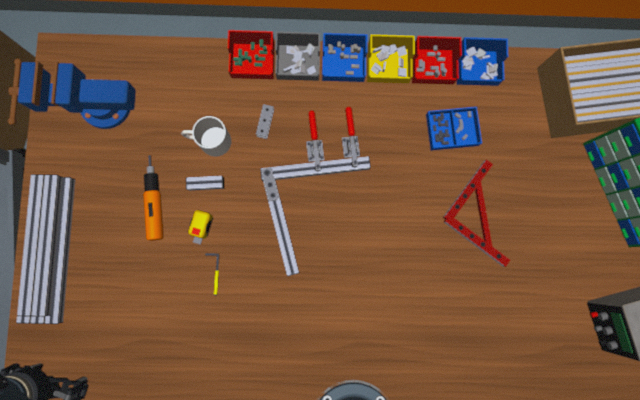

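View pics/scene0.png

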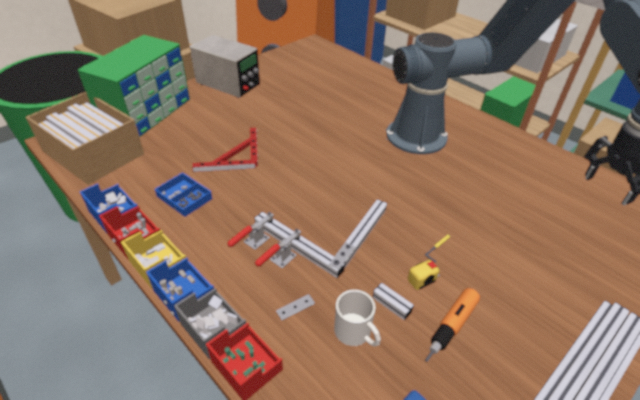

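```bash
cat > h.py <<'E'
import numpy as np, cv2
from station import sensors,cams
def proj(m,P):
    P=np.atleast_2d(P); c=P@m['extrinsics'][:3,:3].T+m['extrinsics'][:3,3]
    return np.c_[m['fx']*c[:,0]/c[:,2]+m['cx'], m['fy']*c[:,1]/c[:,2]+m['cy']]
def back(m,uv,z):
    uv=np.atleast_2d(uv); R=m['extrinsics'][:3,:3]; C=-R.T@m['extrinsics'][:3,3]
    d=np.c_[(uv[:,0]-m['cx'])/m['fx'],(uv[:,1]-m['cy'])/m['fy'],np.ones(len(uv))]@R
    return C+d*((z-C[2])/d[:,2])[:,None]
def rot(a): return np.array([[np.cos(a),-np.sin(a)],[np.sin(a),np.cos(a)]])
E
python3 - <<'E'
from h import *
from scipy.optimize import minimize
m=cams.camera_model("top"); im=cams.snapshot("top")
C=-m['extrinsics'][:3,:3].T@m['extrinsics'][:3,3];print("cam",C)
r=im.astype(int); red=((r[...,0]>70)&(r[...,0]>2.2*r[...,1])&(r[...,0]>2.2*r[...,2])).astype(np.uint8)
red[:, :425]=0; red[:,530:]=0; red[:140]=0; red[285:]=0
print(red.sum())
# red-ness soft
soft=np.clip((r[...,0]-1.9*r[...,1])/100.,0,1)*cv2.dilate(red,np.ones((5,5)))
L=np.array
polys=[L([(0,0),(-.2,0),(-.2,-.022),(0,-.022)]),L([(0,0),(0,-.2),(-.022,-.2),(-.022,0)])]
h=.0775; d=.007/np.sqrt(2)
# brace along (1,-1) about (-h,-h)
e=h-.011
polys.append(L([(-h+e+d,-h-e+d),(-h-e+d,-h+e+d),(-h-e-d,-h+e-d),(-h+e-d,-h-e-d)]))
S=8
def render(p):
    M=np.zeros((400*4,640*4),np.uint8)
    for q in polys:
        w=q@rot(p[2]).T+p[:2]
        pts=np.vstack([proj(m,np.c_[w,np.full(4,z)]) for z in (0.,.02)])
        hull=cv2.convexHull(((pts+.5)*4*16).astype(np.int32))
        cv2.fillPoly(M,[hull],255,shift=4)
    return cv2.resize(M,(640,400),interpolation=cv2.INTER_AREA)/255.
p0=np.r_[back(m,[446,219],.02)[0,:2],np.radians(45)]
f=lambda p:np.abs(cv2.GaussianBlur(render(p)-np.minimum(soft*1.5,1),(0,0),1)).sum()
best=minimize(f,p0,method='Nelder-Mead',options=dict(initial_simplex=p0+np.array([[0,0,0],[.01,0,0],[0,.01,0],[0,0,.1]]),xatol=1e-4))
p=best.x;print(best.fun,f(p0),"heel",p[:2],"yaw",np.degrees(p[2]),"grip",p[:2]+rot(p[2])@[-h,-h])
o=im[:,:,::-1].copy(); big=cv2.resize(o,None,fx=5,fy=5,interpolation=cv2.INTER_CUBIC)
a=big[155*5:275*5,255*5:375*5]; cv2.imwrite("pics/frame.png",a)
E
```

```text
cam [0.38409889 0.11381795 1.2885051 ]
1506
556.9961839010351 1840.664662560189 heel [ 0.51927392 -0.22545935] yaw 53.332910837616645 grip [ 0.53515788 -0.3339038 ]
```

View pics/frame.png

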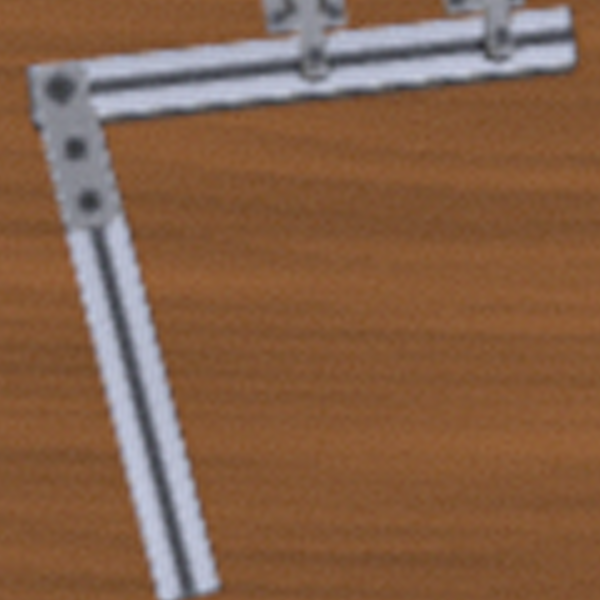

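Scene: frame crop shows rail inner top edge from about crop (105,116) to (575,67), its right end at (573,38), bolt at (60,88), stile inner edge (122,222)→(217,587). The square's heel is at left (446,219) in the top picture.

Run:
```python
from h import *
m=cams.camera_model("top"); im=cams.snapshot("top")
px=lambda c:np.array([255+(c[0]+.5)/5-.5,155+(c[1]+.5)/5-.5])
# refine edges: along normals, half-max crossing of blueness (metal minus wood)
r=im.astype(float); blue=r[...,2]  # wood has low blue
def edge(a,b,n=25,bright_side=+1):
    a,b=px(a),px(b);d=(b-a)/np.linalg.norm(b-a);nn=np.array([-d[1],d[0]]);out=[]
    s=np.linspace(-4,4,81)
    for t in np.linspace(.04,.96,n):
        q=a+t*(b-a)+s[:,None]*nn
        v=cv2.remap(blue.astype(np.float32),q[:,0].astype(np.float32)[None],q[:,1].astype(np.float32)[None],cv2.INTER_LINEAR)[0]
        g=np.abs(np.gradient(cv2.GaussianBlur(v[None],(0,0),4)[0])); w=np.where(g>.5*g.max(),g,0); out.append(q[0]+ (s@w/w.sum()-s[0])*nn)
    return np.array(out)
def fit(name,P,z):
    W=back(m,P,z)[:,:2]; vx,vy,x0,y0=cv2.fitLine(W.astype(np.float32),cv2.DIST_HUBER,0,.001,.001).ravel()
    res=np.abs((W-[x0,y0])@[-vy,vx]); print(name,"ang",np.degrees(np.arctan2(vy,vx)),"pt",x0,y0,"res",np.median(res)); return np.array([x0,y0]),np.array([vx,vy])
ri=fit("rail in",edge((120,115),(565,67)),.03)
ro=fit("rail out L",edge((100,59),(250,43)),.03)
si=fit("stile in",edge((124,230),(213,575)),.03)
so=fit("stile out",edge((68,240),(155,585)),.03)
d=ri[1]*np.sign(-ri[1][1]); yaw=np.arctan2(d[0],-d[1]) # -y axis dir=(sin,-cos)
print("yaw",np.degrees(yaw)); R=rot(yaw)
inr=R.T@ri[0]; print("rail width",(R.T@ro[0]-inr)[0])
end=back(m,[px((573,38))],.03)[0,:2]; bolt=back(m,[px((60,88))],.038)[0,:2]
print("end in rail frame rel",R.T@end-inr*[1,0],"-> corner y",(R.T@end)[1]+.25,"bolt", R.T@bolt-inr*[1,0],"-> corner y",(R.T@bolt)[1]-.015)
# stile centre line -> passes through bolt at rail x=+15
sc=(si[0]+so[0])/2; sd=(si[1]*np.sign(-si[1][0])); sl=(R.T@sc); dd=R.T@sd
phi=np.arctan2(dd[1],-dd[0]); print("stile lean deg",-np.degrees(phi), "stile width",abs((si[0]-so[0])@[-sd[1],sd[0]]))
for o,nm,k in((si,"in",-1),(so,"out",1)):
    # inner line is 15mm from bolt, perpendicular
    nrm=np.array([-dd[1],dd[0]]); nrm*=np.sign(nrm[1]); q=R.T@o[0]; bx=inr[0]+.015
    by=((q@nrm - k*.015) - bx*nrm[0])/nrm[1]; print(nm,"corner y",by-.015)
cy=[(R.T@end)[1]+.25,(R.T@bolt)[1]-.015]
print("corner world",R@[inr[0],cy[1]],R@[inr[0],cy[0]])
```

```text
rail in ang -82.312744 pt 0.6283136 0.08049496 res 0.00036476537487533674
rail out L ang -82.5224 pt 0.64651024 0.17229585 res 0.0003192488106313628
stile in ang 15.903652 pt 0.469458 0.1702214 res 0.0002036827770545373
stile out ang 15.891435 pt 0.452002 0.19735534 res 0.00019637211911224006
yaw 7.687253
rail width 0.030312896
end in rail frame rel [ 0.01361702 -0.12044523] -> corner y 0.12955477434411033 bolt [0.01542737 0.14425755] -> corner y 0.12925754989847565
stile lean deg 8.216398 stile width 0.030878667
in corner y 0.12921436
out corner y 0.13010214
corner world [0.61045151 0.21282772] [0.61041175 0.21312227]
```

move_arm:
  targets:
    - {"dx": 0.741, "dy": -0.936, "rz": 0.02}
    - {"dx": 0.741, "dy": -0.936, "rz": 0.02}
    - {"dx": 0.741, "dy": -0.936, "rz": 0.02}
    - {"dx": 0.741, "dy": -0.936, "rz": 0.02}
    - {"dx": 0.741, "dy": -0.936, "rz": 0.02}
    - {"dx": 0.741, "dy": -0.936, "rz": 0.02}
    - {"dx": 0.741, "dy": -0.936, "rz": 0.02}
    - {"dx": 0.741, "dy": -0.936, "rz": 0.02}
    - {"dx": 0.741, "dy": -0.936, "rz": 0.02}
    - {"dx": 0.741, "dy": -0.936, "rz": 0.02}
  claw: 60

```text
schema error: expected keys dx, dy, dz, rx, ry, rz
```

move_arm:
  targets:
    - {"dx": 0.741, "dy": -0.936, "rz": 0.02}
    - {"dx": 0.741, "dy": -0.936, "rz": 0.02}
    - {"dx": 0.741, "dy": -0.936, "rz": 0.02}
    - {"dx": 0.741, "dy": -0.936, "rz": 0.02}
    - {"dx": 0.741, "dy": -0.936, "rz": 0.02}
    - {"dx": 0.741, "dy": -0.936, "rz": 0.02}
    - {"dx": 0.741, "dy": -0.936, "rz": 0.02}
    - {"dx": 0.741, "dy": -0.936, "rz": 0.02}
    - {"dx": 0.741, "dy": -0.936, "rz": 0.02}
    - {"dx": 0.741, "dy": -0.936, "rz": 0.02}

```text
schema error: expected keys dx, dy, dz, rx, ry, rz
```

move_arm:
  targets:
    - {"dy": -0.936, "rz": 0.02}
    - {"dy": -0.936, "rz": 0.02}
    - {"dy": -0.936, "rz": 0.02}
    - {"dy": -0.936, "rz": 0.02}
    - {"dy": -0.936, "rz": 0.02}
    - {"dy": -0.936, "rz": 0.02}
    - {"dy": -0.936, "rz": 0.02}
    - {"dy": -0.936, "rz": 0.02}
    - {"dy": -0.936, "rz": 0.02}
    - {"dy": -0.936, "rz": 0.02}

```text
schema error: expected keys dx, dy, dz, rx, ry, rz
```

move_arm:
  targets:
    - {"dy": -0.936, "rz": 0.02, "dz": -0.3}
    - {"dy": -0.936, "rz": 0.02, "dz": -0.3}
    - {"dy": -0.936, "rz": 0.02, "dz": -0.3}
    - {"dy": -0.936, "rz": 0.02, "dz": -0.3}
    - {"dy": -0.936, "rz": 0.02, "dz": -0.3}
    - {"dy": -0.936, "rz": 0.02, "dz": -0.3}
    - {"dy": -0.936, "rz": 0.02, "dz": -0.3}
    - {"dy": -0.936, "rz": 0.02, "dz": -0.3}
    - {"dy": -0.936, "rz": 0.02}
    - {"dy": -0.936, "rz": 0.02}

```text
schema error: expected keys dx, dy, dz, rx, ry, rz
```

Run:
```python
from h import *
s=sensors.sense(); m=cams.camera_model("wrist"); im=cams.snapshot("wrist")
np.save("w.npy",im); print({k:s[k] for k in('t','q','tcp_pos','tool_rot','force','finger_gap')}); print(m)
cv2.imwrite("pics/w1.png",im[:,:,::-1])
```

```text
{'t': 0.2, 'q': array([ 1.12546560e+00,  5.28108987e-01,  1.43341729e+00, -3.00995178e-06,
        1.18139244e+00, -1.78523944e-01]), 'tcp_pos': array([0.16457904, 0.60249028, 0.23070738]), 'tool_rot': array([ 1.33007464e-01,  9.91114814e-01, -6.31465326e-04, -2.02155968e-04]), 'force': array([-0.55008618,  1.40247265, -0.06006492]), 'finger_gap': 0.9986231912754396}
{'fx': 309.70691628693146, 'fy': 309.70691628693146, 'cx': 323.888729336465, 'cy': 201.01494860039438, 'extrinsics': array([[ 2.63801918e-01,  9.64576364e-01, -9.92603010e-04,
        -6.23404480e-01],
       [ 9.20682304e-01, -2.51490171e-01,  2.98490852e-01,
        -3.84602820e-02],
       [ 2.87667591e-01, -7.96563315e-02, -9.54411979e-01,
         3.78404644e-01],
       [ 0.00000000e+00,  0.00000000e+00,  0.00000000e+00,
         1.00000000e+00]])}
```

View pics/w1.png

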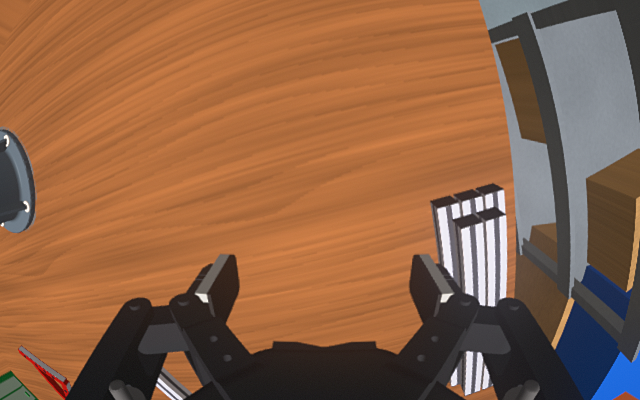

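The moves were refused because every row needs all six keys. The wrist picture still shows the start pose, with only bench and profile stock in view.

move_arm:
  targets:
    - {"dx": 0.741, "dy": -0.936, "dz": 0, "rx": 0, "ry": 0, "rz": 0.02}
    - {"dx": 0.741, "dy": -0.936, "dz": 0, "rx": 0, "ry": 0, "rz": 0.02}
    - {"dx": 0.741, "dy": -0.936, "dz": 0, "rx": 0, "ry": 0, "rz": 0.02}
    - {"dx": 0.741, "dy": -0.936, "dz": 0, "rx": 0, "ry": 0, "rz": 0.02}
    - {"dx": 0.741, "dy": -0.936, "dz": 0, "rx": 0, "ry": 0, "rz": 0.02}
    - {"dx": 0.741, "dy": -0.936, "dz": 0, "rx": 0, "ry": 0, "rz": 0.02}
    - {"dx": 0.741, "dy": -0.936, "dz": 0, "rx": 0, "ry": 0, "rz": 0.02}
    - {"dx": 0.741, "dy": -0.936, "dz": 0, "rx": 0, "ry": 0, "rz": 0.02}
    - {"dx": 0.741, "dy": -0.936, "dz": 0, "rx": 0, "ry": 0, "rz": 0.02}
    - {"dx": 0.741, "dy": -0.936, "dz": 0, "rx": 0, "ry": 0, "rz": 0.02}
  claw: 60

```text
t: 1.5
tcp_pos: [0.3505, 0.3681, 0.2314]
tool_rot: [0.081, 0.997, 0.0, 0.0]
force: [-0.5, -0.2, 0.3]
finger_gap: 0.601
gripper_force: 0.0
```

move_arm:
  targets:
    - {"dx": 0.741, "dy": -0.936, "dz": 0, "rx": 0, "ry": 0, "rz": 0.02}
    - {"dx": 0.741, "dy": -0.936, "dz": 0, "rx": 0, "ry": 0, "rz": 0.02}
    - {"dx": 0.741, "dy": -0.936, "dz": 0, "rx": 0, "ry": 0, "rz": 0.02}
    - {"dx": 0.741, "dy": -0.936, "dz": 0, "rx": 0, "ry": 0, "rz": 0.02}
    - {"dx": 0.741, "dy": -0.936, "dz": 0, "rx": 0, "ry": 0, "rz": 0.02}
    - {"dx": 0.741, "dy": -0.936, "dz": 0, "rx": 0, "ry": 0, "rz": 0.02}
    - {"dx": 0.741, "dy": -0.936, "dz": 0, "rx": 0, "ry": 0, "rz": 0.02}
    - {"dx": 0.741, "dy": -0.936, "dz": 0, "rx": 0, "ry": 0, "rz": 0.02}
    - {"dx": 0.741, "dy": -0.936, "dz": 0, "rx": 0, "ry": 0, "rz": 0.02}
    - {"dx": 0.741, "dy": -0.936, "dz": 0, "rx": 0, "ry": 0, "rz": 0.02}

```text
t: 2.75
tcp_pos: [0.5357, 0.1341, 0.2313]
tool_rot: [0.029, 1.0, 0.0, -0.0]
force: [0.6, 0.3, 0.8]
finger_gap: 0.597
gripper_force: 0.0
```

move_arm:
  targets:
    - {"dx": 0, "dy": -0.936, "dz": 0, "rx": 0, "ry": 0, "rz": 0.02}
    - {"dx": 0, "dy": -0.936, "dz": 0, "rx": 0, "ry": 0, "rz": 0.02}
    - {"dx": 0, "dy": -0.936, "dz": 0, "rx": 0, "ry": 0, "rz": 0.02}
    - {"dx": 0, "dy": -0.936, "dz": 0, "rx": 0, "ry": 0, "rz": 0.02}
    - {"dx": 0, "dy": -0.936, "dz": 0, "rx": 0, "ry": 0, "rz": 0.02}
    - {"dx": 0, "dy": -0.936, "dz": 0, "rx": 0, "ry": 0, "rz": 0.02}
    - {"dx": 0, "dy": -0.936, "dz": 0, "rx": 0, "ry": 0, "rz": 0.02}
    - {"dx": 0, "dy": -0.936, "dz": 0, "rx": 0, "ry": 0, "rz": 0.02}
    - {"dx": 0, "dy": -0.936, "dz": 0, "rx": 0, "ry": 0, "rz": 0.02}
    - {"dx": 0, "dy": -0.936, "dz": 0, "rx": 0, "ry": 0, "rz": 0.02}

```text
t: 4.0
tcp_pos: [0.5351, -0.0999, 0.2313]
tool_rot: [-0.024, 1.0, 0.0, -0.0]
force: [-0.7, -0.1, -0.5]
finger_gap: 0.603
gripper_force: 0.0
```

move_arm:
  targets:
    - {"dx": 0, "dy": -0.936, "dz": -0.35, "rx": 0, "ry": 0, "rz": 0.02}
    - {"dx": 0, "dy": -0.936, "dz": -0.35, "rx": 0, "ry": 0, "rz": 0.02}
    - {"dx": 0, "dy": -0.936, "dz": -0.35, "rx": 0, "ry": 0, "rz": 0.02}
    - {"dx": 0, "dy": -0.936, "dz": -0.35, "rx": 0, "ry": 0, "rz": 0.02}
    - {"dx": 0, "dy": -0.936, "dz": -0.35, "rx": 0, "ry": 0, "rz": 0.02}
    - {"dx": 0, "dy": -0.936, "dz": -0.35, "rx": 0, "ry": 0, "rz": 0.02}
    - {"dx": 0, "dy": -0.936, "dz": -0.35, "rx": 0, "ry": 0, "rz": 0.02}
    - {"dx": 0, "dy": -0.936, "dz": -0.35, "rx": 0, "ry": 0, "rz": 0.02}
    - {"dx": 0, "dy": -0.936, "dz": -0.35, "rx": 0, "ry": 0, "rz": 0.02}
    - {"dx": 0, "dy": -0.936, "dz": -0.35, "rx": 0, "ry": 0, "rz": 0.02}

```text
t: 5.25
tcp_pos: [0.5352, -0.3339, 0.1434]
tool_rot: [-0.076, 0.997, 0.0, -0.0]
force: [0.1, 0.2, 0.6]
finger_gap: 0.595
gripper_force: 0.0
```

```bash
cat >> h.py <<'E'
def wrist(m,P):  # equidistant fisheye projection
    P=np.atleast_2d(P); c=P@m['extrinsics'][:3,:3].T+m['extrinsics'][:3,3]
    rr=np.hypot(c[:,0],c[:,1]); k=m['fx']*np.arctan2(rr,c[:,2])/np.maximum(rr,1e-9)
    return np.c_[m['cx']+k*c[:,0],m['cy']+k*c[:,1]]
H=.0775
def outline(heel,yaw,z,step=None):
    q=[(0,0),(-.2,0),(-.2,-.022),(-.022,-.022),(-.022,-.2),(0,-.2),(0,0)]
    q=np.vstack([np.linspace(q[i],q[i+1],30) for i in range(6)])
    d=.007/2**.5; e=H-.02
    br=[np.linspace((-H+e+s*d,-H-e+s*d),(-H-e+s*d,-H+e+s*d),40) for s in(1,-1)]
    return [np.c_[a@rot(yaw).T+heel,np.full(len(a),z)] for a in [q]+br]
E
python3 - <<'E'
from h import *
m=cams.camera_model("wrist"); im=cams.snapshot("wrist"); s=sensors.sense()
np.savez("w1.npz",im=im,E=m['extrinsics'])
print({k:s[k] for k in('t','q','tcp_pos','tool_rot','force')})
o=np.ascontiguousarray(im[:,:,::-1])
for a in outline(np.array([.5193,-.2255]),np.radians(53.33),.02):
    cv2.polylines(o,[np.round(wrist(m,a)).astype(np.int32)],False,(0,255,0),1)
cv2.imwrite("pics/w2.png",o)
E
```

```text
{'t': 5.3, 'q': array([-7.37979424e-01,  6.42444870e-01,  1.49274940e+00, -1.82228511e-03,
        1.00494501e+00, -2.45871442e+00]), 'tcp_pos': array([ 0.5350302 , -0.33713406,  0.14234556]), 'tool_rot': array([-7.53856443e-02,  9.97153892e-01, -1.05671467e-03, -5.93909081e-05]), 'force': array([ 0.07909551, -2.04530155, -0.69389067])}
```

View pics/w2.png

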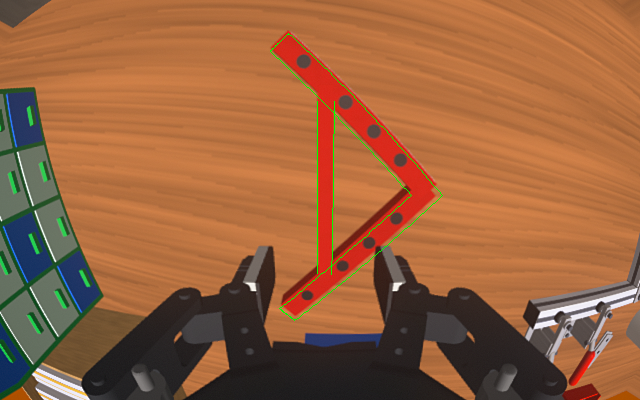

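The overlay is about 5 px off at the legs and right on the brace (col 325). I'll refit from a settled wrist picture.

```bash
cat >> h.py <<'E'
from scipy.optimize import minimize
def fitsquare(m,im,p0,top_only=None,mask=None):
    r=im.astype(float); soft=np.clip((r[...,0]-2.4*r[...,1])/40.,0,1)
    guess=None
    d=.007/2**.5; e=H-.011
    polys=[np.array(a) for a in([(0,0),(-.2,0),(-.2,-.022),(0,-.022)],[(0,0),(0,-.2),(-.022,-.2),(-.022,0)],
      [(-H+e+d,-H-e+d),(-H-e+d,-H+e+d),(-H-e-d,-H+e-d),(-H+e-d,-H-e-d)])]
    polys=[np.vstack([np.linspace(q[i],q[(i+1)%4],15) for i in range(4)]) for q in polys]
    def render(p):
        M=np.zeros((800,1280),np.uint8)
        for q in polys:
            w=q@rot(p[2]).T+p[:2]
            for z in np.linspace(0,.02,6):
                cv2.fillPoly(M,[((wrist(m,np.c_[w,np.full(len(w),z)])+.5)*2*16).astype(np.int32)],255,shift=4)
        return cv2.resize(M,(640,400),interpolation=cv2.INTER_AREA)/255.
    w=cv2.dilate(render(p0),np.ones((41,41)))*(1 if mask is None else mask)
    f=lambda p:(w*np.abs(cv2.GaussianBlur(render(p)-soft,(0,0),1.5))).sum()
    b=minimize(f,p0,method='Nelder-Mead',options=dict(initial_simplex=p0+np.array([[0,0,0],[.008,0,0],[0,.008,0],[0,0,.06]]),xatol=1e-4))
    return b.x,b.fun,f(p0)
def toolang(s):
    x,y,z,w=s['tool_rot']; return np.degrees(np.arctan2(1-2*(x*x+z*z),2*(x*y-z*w)))
E
python3 - <<'E'
from h import *
for k in range(2):
    s=sensors.sense(); m=cams.camera_model("wrist"); im=cams.snapshot("wrist")
    p,b,a=fitsquare(m,im,np.array([.5193,-.2255,np.radians(53.33)]))
    print(s['tcp_pos'],toolang(s),"heel",p[:2],"yaw",np.degrees(p[2]),b,a,"grip",p[:2]+rot(p[2])@[-H,-H])
E
```

```text
[ 0.5350302  -0.33713406  0.14234556] 98.6467832037059 heel [ 0.51549964 -0.22567729] yaw 53.49778748135002 2056.353278443744 3508.5155121069747 grip [ 0.5316956  -0.33407559]
[ 0.53488003 -0.33533519  0.142767  ] 98.5759850415729 heel [ 0.51473076 -0.2257946 ] yaw 53.651572229102165 2140.4433333333336 3601.7695934926205 grip [ 0.5312176  -0.33414903]
```

move_arm:
  targets:
    - {"dx": -0.08, "dy": 0, "dz": -0.65, "rx": 0, "ry": 0, "rz": 0}
    - {"dx": 0, "dy": 0, "dz": -0.65, "rx": 0, "ry": 0, "rz": 0}
    - {"dx": 0, "dy": 0, "dz": -0.65, "rx": 0, "ry": 0, "rz": 0}
    - {"dx": 0, "dy": 0, "dz": -0.65, "rx": 0, "ry": 0, "rz": 0}
    - {"dx": 0, "dy": 0, "dz": -0.65, "rx": 0, "ry": 0, "rz": 0}
    - {"dx": 0, "dy": 0, "dz": -0.65, "rx": 0, "ry": 0, "rz": 0}
    - {"dx": 0, "dy": 0, "dz": -0.65, "rx": 0, "ry": 0, "rz": 0}
    - {"dx": 0, "dy": 0, "dz": -0.65, "rx": 0, "ry": 0, "rz": 0}
    - {"dx": 0, "dy": 0, "dz": -0.2, "rx": 0, "ry": 0, "rz": 0}
    - {"dx": 0, "dy": 0, "dz": 0, "rx": 0, "ry": 0, "rz": 0}

```text
t: 6.65
tcp_pos: [0.5331, -0.3331, 0.0084]
tool_rot: [-0.076, 0.997, 0.0, -0.0]
force: [-0.3, 0.4, -0.5]
finger_gap: 0.601
gripper_force: 0.0
```

move_arm:
  targets:
    - {"dx": 0, "dy": 0, "dz": 0, "rx": 0, "ry": 0, "rz": 0}
    - {"dx": 0, "dy": 0, "dz": 0, "rx": 0, "ry": 0, "rz": 0}
    - {"dx": 0, "dy": 0, "dz": 0, "rx": 0, "ry": 0, "rz": 0}
    - {"dx": 0, "dy": 0, "dz": 0, "rx": 0, "ry": 0, "rz": 0}
    - {"dx": 0, "dy": 0, "dz": 0, "rx": 0, "ry": 0, "rz": 0}
    - {"dx": 0, "dy": 0, "dz": 0, "rx": 0, "ry": 0, "rz": 0}
    - {"dx": 0, "dy": 0, "dz": 0, "rx": 0, "ry": 0, "rz": 0}
    - {"dx": 0, "dy": 0, "dz": 0, "rx": 0, "ry": 0, "rz": 0}
    - {"dx": 0, "dy": 0, "dz": 0, "rx": 0, "ry": 0, "rz": 0}
    - {"dx": 0, "dy": 0, "dz": 0, "rx": 0, "ry": 0, "rz": 0}
  claw: 0
  newtons: 90

```text
t: 7.9
tcp_pos: [0.5336, -0.3332, 0.0099]
tool_rot: [-0.076, 0.997, -0.0, 0.0]
force: [-0.9, 1.1, 5.7]
finger_gap: 0.132
gripper_force: 89.5
```

Run:
```python
from h import *
s=sensors.sense(); m=cams.camera_model("wrist"); im=cams.snapshot("wrist")
p,b,a=fitsquare(m,im,np.array([.5155,-.2257,np.radians(53.5)]))
print(s['t'],s['tcp_pos'],toolang(s),s['force'],s['finger_gap'],"heel",p[:2],"yaw",np.degrees(p[2]),b,a,"grip",p[:2]+rot(p[2])@[-H,-H])
o=np.ascontiguousarray(im[:,:,::-1])
for a in outline(p[:2],p[2],.02): cv2.polylines(o,[np.round(wrist(m,a)).astype(np.int32)],False,(0,255,0),1)
cv2.imwrite("pics/w3.png",o)
```

```text
7.9 [ 0.53358085 -0.33321481  0.00986535] 98.7076633004674 [-0.88637359  1.12474912  5.67033149] 0.13156142089242973 heel [ 0.51517851 -0.22614595] yaw 53.47980212754813 12264.244678185387 12476.584328441324 grip [ 0.53134044 -0.33454933]
```

View pics/w3.png

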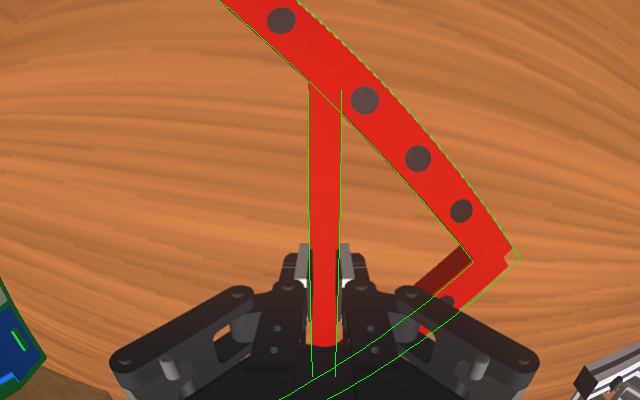

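Gripped at 90 N, brace between pads (cols 309–341), square yaw matches the tool. Now lift, carry and turn.

move_arm:
  targets:
    - {"dx": 0, "dy": 0, "dz": 0.6, "rx": 0, "ry": 0, "rz": 0}
    - {"dx": 0, "dy": 0, "dz": 0.9, "rx": 0, "ry": 0, "rz": 0}
    - {"dx": 0, "dy": 0, "dz": 0.9, "rx": 0, "ry": 0, "rz": 0}
    - {"dx": 0, "dy": 0.3, "dz": 0.8, "rx": 0, "ry": 0, "rz": -0.05}
    - {"dx": 0.01, "dy": 0.6, "dz": 0, "rx": 0, "ry": 0, "rz": -0.1}
    - {"dx": 0.02, "dy": 0.9, "dz": 0, "rx": 0, "ry": 0, "rz": -0.1}
    - {"dx": 0.01, "dy": 0.9, "dz": 0, "rx": 0, "ry": 0, "rz": -0.1}
    - {"dx": 0.01, "dy": 0.9, "dz": 0, "rx": 0, "ry": 0, "rz": -0.1}
    - {"dx": 0.01, "dy": 0.9, "dz": 0, "rx": 0, "ry": 0, "rz": -0.1}
    - {"dx": 0.01, "dy": 0.9, "dz": 0, "rx": 0, "ry": 0, "rz": -0.1}

```text
t: 9.2
tcp_pos: [0.5345, -0.1967, 0.089]
tool_rot: [0.095, 0.995, 0.0, -0.0]
force: [0.9, -0.1, -4.1]
finger_gap: 0.135
gripper_force: 88.3
```

move_arm:
  targets:
    - {"dx": 0.01, "dy": 0.9, "dz": 0, "rx": 0, "ry": 0, "rz": -0.1}
    - {"dx": 0.01, "dy": 0.9, "dz": 0, "rx": 0, "ry": 0, "rz": -0.1}
    - {"dx": 0.01, "dy": 0.9, "dz": 0, "rx": 0, "ry": 0, "rz": -0.1}
    - {"dx": 0.01, "dy": 0.9, "dz": 0, "rx": 0, "ry": 0, "rz": -0.1}
    - {"dx": 0.01, "dy": 0.9, "dz": 0, "rx": 0, "ry": 0, "rz": -0.1}
    - {"dx": 0.01, "dy": 0.9, "dz": 0, "rx": 0, "ry": 0, "rz": -0.1}
    - {"dx": 0.01, "dy": 0.9, "dz": 0, "rx": 0, "ry": 0, "rz": -0.1}
    - {"dx": 0.01, "dy": 0.9, "dz": 0, "rx": 0, "ry": 0, "rz": -0.1}
    - {"dx": 0.01, "dy": 0.9, "dz": 0, "rx": 0, "ry": 0, "rz": -0.077}
    - {"dx": 0.01, "dy": 0.9, "dz": 0, "rx": 0, "ry": 0, "rz": 0}

```text
t: 10.45
tcp_pos: [0.5368, 0.028, 0.0891]
tool_rot: [0.318, 0.948, -0.0, -0.0]
force: [-0.6, -0.2, -5.1]
finger_gap: 0.131
gripper_force: 88.3
```

move_arm:
  targets:
    - {"dx": 0, "dy": 0.7, "dz": 0, "rx": 0, "ry": 0, "rz": 0}
    - {"dx": 0, "dy": 0.4, "dz": 0, "rx": 0, "ry": 0, "rz": 0}
    - {"dx": 0, "dy": 0, "dz": -0.4, "rx": 0, "ry": 0, "rz": 0}
    - {"dx": 0, "dy": 0, "dz": -0.4, "rx": 0, "ry": 0, "rz": 0}
    - {"dx": 0, "dy": 0, "dz": -0.4, "rx": 0, "ry": 0, "rz": 0}
    - {"dx": 0, "dy": 0, "dz": 0, "rx": 0, "ry": 0, "rz": 0}
    - {"dx": 0, "dy": 0, "dz": 0, "rx": 0, "ry": 0, "rz": 0}
    - {"dx": 0, "dy": 0, "dz": 0, "rx": 0, "ry": 0, "rz": 0}
    - {"dx": 0, "dy": 0, "dz": 0, "rx": 0, "ry": 0, "rz": 0}
    - {"dx": 0, "dy": 0, "dz": 0, "rx": 0, "ry": 0, "rz": 0}

```text
t: 11.7
tcp_pos: [0.5376, 0.0544, 0.059]
tool_rot: [0.318, 0.948, 0.0, 0.0]
force: [-0.0, 0.1, -4.8]
finger_gap: 0.129
gripper_force: 88.3
```

```bash
cat >> h.py <<'E'
CO=np.array([.6105,.2130]); YR=np.radians(7.69)
def overlay(m,im,p,zt,lean,fn,pr=wrist,crop=None):
    o=np.ascontiguousarray(im[:,:,::-1])
    for a in outline(p[:2],p[2],zt): cv2.polylines(o,[np.round(pr(m,a)).astype(np.int32)],False,(0,255,0),1)
    st=rot(lean)@np.vstack([np.linspace(-.265,-.04,30),np.full(30,-.015)])+.015
    for q in (np.c_[np.zeros(30),np.linspace(0,-.25,30)],st.T):
        w=np.c_[q@rot(YR).T+CO,np.full(30,.03)]
        cv2.polylines(o,[np.round(pr(m,w)).astype(np.int32)],False,(255,255,0),1)
    cv2.imwrite(fn,o)
E
python3 - <<'E'
from h import *
s=sensors.sense(); m=cams.camera_model("wrist"); im=cams.snapshot("wrist")
print(s['t'],s['tcp_pos'],toolang(s),s['force'],s['q'])
c=CO-s['tcp_pos'][:2]
hv=rot(np.radians(toolang(s)-98.7))@[-.0185,.108]
heel=s['tcp_pos'][:2]+hv; print("heel",heel,"rel corner",rot(-YR)@(heel-CO))
overlay(m,im,[*heel,np.radians(53.5+toolang(s)-98.7)],.01+s['tcp_pos'][2],.143,"pics/w4.png")
E
```

```text
11.7 [0.53758582 0.05438774 0.05902638] 52.90652931825294 [-0.04747321  0.09571343 -4.76464864] [-1.06061788e-01  6.79905314e-01  1.77790243e+00 -3.95104596e-05
  6.83380698e-01 -1.02942425e+00]
heel [0.60210452 0.14295177] rel corner [-0.01769336 -0.06829483]
```

View pics/w4.png

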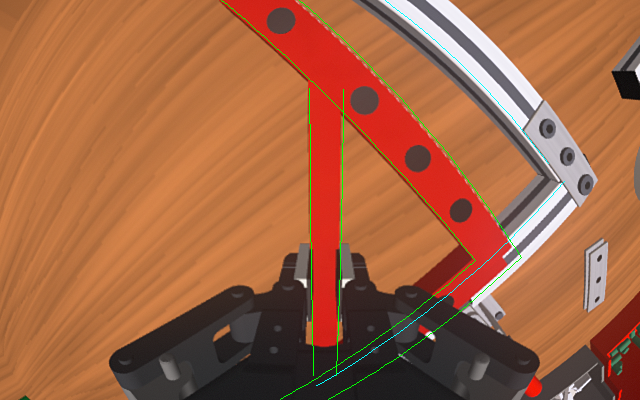

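move_arm:
  targets:
    - {"dx": 0, "dy": 0, "dz": -0.5, "rx": 0, "ry": 0, "rz": 0}
    - {"dx": 0, "dy": 0, "dz": -0.5, "rx": 0, "ry": 0, "rz": 0}
    - {"dx": 0, "dy": 0, "dz": -0.5, "rx": 0, "ry": 0, "rz": 0}
    - {"dx": 0, "dy": 0, "dz": -0.3, "rx": 0, "ry": 0, "rz": 0}
    - {"dx": 0, "dy": 0, "dz": -0.16, "rx": 0, "ry": 0, "rz": 0}
    - {"dx": 0.08, "dy": 0.27, "dz": 0, "rx": 0, "ry": 0, "rz": 0}
    - {"dx": 0.08, "dy": 0.27, "dz": 0, "rx": 0, "ry": 0, "rz": 0}
    - {"dx": 0.08, "dy": 0.27, "dz": 0, "rx": 0, "ry": 0, "rz": 0}
    - {"dx": 0.08, "dy": 0.27, "dz": 0, "rx": 0, "ry": 0, "rz": 0}
    - {"dx": 0.08, "dy": 0.27, "dz": 0, "rx": 0, "ry": 0, "rz": 0}
  newtons: 120

```text
t: 13.0
tcp_pos: [0.5477, 0.0885, 0.01]
tool_rot: [0.318, 0.948, -0.0, 0.0]
force: [-1.2, -2.8, -0.4]
finger_gap: 0.118
gripper_force: 121.8
```

```bash
cat >> h.py <<'E'
def report():
    s=sensors.sense(); a=toolang(s)
    heel=s['tcp_pos'][:2]+rot(np.radians(a-98.7))@[-.0185,.108]
    print("t",s['t'],"tcp",s['tcp_pos'].round(4),"yaw err",round(a-45.22-7.69,2),"heel rel mm",(rot(-YR)@(heel-CO)*1e3).round(1),
      "force corner",(rot(-YR)@s['force'][:2]).round(1),s['force'][2].round(1),"mom",s['ft_torque'].round(2))
E
python3 -c "from h import *;report()"
```

```text
t 13.0 tcp [0.5477 0.0885 0.01  ] yaw err 0.01 heel rel mm [ -3.1 -35.9] force corner [-1.6 -2.6] -0.4 mom [-0.53  0.11 -0.03]
```

move_arm:
  targets:
    - {"dx": -0.016, "dy": 0.119, "dz": 0, "rx": 0, "ry": 0, "rz": 0}
    - {"dx": -0.016, "dy": 0.119, "dz": 0, "rx": 0, "ry": 0, "rz": 0}
    - {"dx": -0.016, "dy": 0.119, "dz": 0, "rx": 0, "ry": 0, "rz": 0}
    - {"dx": -0.016, "dy": 0.119, "dz": 0, "rx": 0, "ry": 0, "rz": 0}
    - {"dx": -0.016, "dy": 0.119, "dz": 0, "rx": 0, "ry": 0, "rz": 0}
    - {"dx": -0.016, "dy": 0.119, "dz": 0, "rx": 0, "ry": 0, "rz": 0}
    - {"dx": -0.016, "dy": 0.119, "dz": 0, "rx": 0, "ry": 0, "rz": 0}
    - {"dx": -0.016, "dy": 0.119, "dz": 0, "rx": 0, "ry": 0, "rz": 0}
    - {"dx": -0.016, "dy": 0.119, "dz": 0, "rx": 0, "ry": 0, "rz": 0}
    - {"dx": -0.016, "dy": 0.119, "dz": 0, "rx": 0, "ry": 0, "rz": 0}

```text
t: 14.25
tcp_pos: [0.5432, 0.1162, 0.01]
tool_rot: [0.316, 0.949, -0.002, 0.0]
force: [-2.1, -9.3, 1.4]
finger_gap: 0.113
gripper_force: 122.4
```

Run:
```python
from h import *
report()
m=cams.camera_model("top"); im=cams.snapshot("top"); s=sensors.sense(); a=toolang(s)
heel=s['tcp_pos'][:2]+rot(np.radians(a-98.7))@[-.0185,.108]
overlay(m,im,[*heel,np.radians(a-45.22)],.02,.02,"pics/t5.png",proj)
o=cv2.imread("pics/t5.png")[150:280,250:390]; cv2.imwrite("pics/t5.png",cv2.resize(o,None,fx=4.5,fy=4.5,interpolation=cv2.INTER_CUBIC))
```

```text
t 14.25 tcp [0.5432 0.1162 0.01  ] yaw err 0.27 heel rel mm [-4.2 -7.4] force corner [-3.3 -9. ] 1.4 mom [-1.48  0.09  0.71]
```

View pics/t5.png

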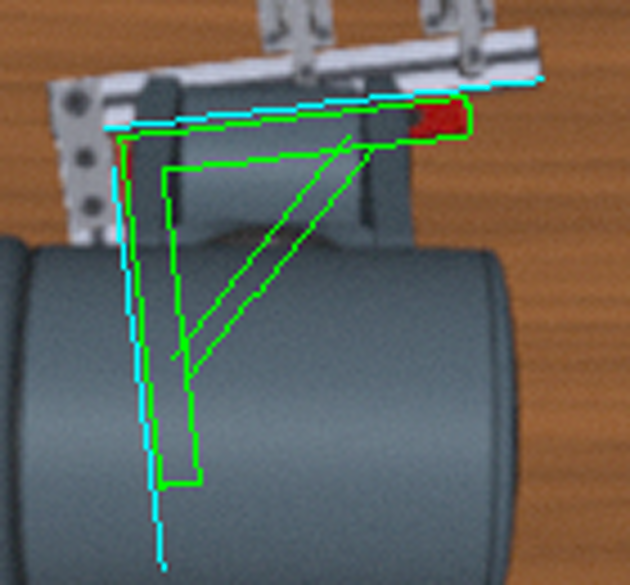

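The top view shows the red leg just short of the rail and the stile swung nearly square. The heel is about 4 mm and 7 mm off. Next I press in x, then y.

move_arm:
  targets:
    - {"dx": 0.07, "dy": 0.01, "dz": 0, "rx": 0, "ry": 0, "rz": 0}
    - {"dx": 0.07, "dy": 0.01, "dz": 0, "rx": 0, "ry": 0, "rz": 0}
    - {"dx": 0.07, "dy": 0.01, "dz": 0, "rx": 0, "ry": 0, "rz": 0}
    - {"dx": 0.07, "dy": 0.01, "dz": 0, "rx": 0, "ry": 0, "rz": 0}
    - {"dx": 0, "dy": 0, "dz": 0, "rx": 0, "ry": 0, "rz": 0}
    - {"dx": -0.007, "dy": 0.05, "dz": 0, "rx": 0, "ry": 0, "rz": 0}
    - {"dx": -0.007, "dy": 0.05, "dz": 0, "rx": 0, "ry": 0, "rz": 0}
    - {"dx": -0.007, "dy": 0.05, "dz": 0, "rx": 0, "ry": 0, "rz": 0}
    - {"dx": -0.007, "dy": 0.05, "dz": 0, "rx": 0, "ry": 0, "rz": 0}
    - {"dx": 0, "dy": 0, "dz": 0, "rx": 0, "ry": 0, "rz": 0}

```text
t: 15.55
tcp_pos: [0.5446, 0.1208, 0.01]
tool_rot: [0.316, 0.949, -0.004, -0.005]
force: [-8.6, -14.6, 8.7]
finger_gap: 0.116
gripper_force: 122.9
```

```bash
python3 -c "from h import *;report()"
```

```text
t 15.55 tcp [0.5446 0.1208 0.01  ] yaw err 0.2 heel rel mm [-2.1 -3.1] force corner [-10.4 -13.3] 8.7 mom [-2.38  1.15  0.25]
```

move_arm:
  targets:
    - {"dx": -0.007, "dy": 0.05, "dz": 0, "rx": 0, "ry": 0, "rz": 0}
    - {"dx": -0.007, "dy": 0.05, "dz": 0, "rx": 0, "ry": 0, "rz": 0}
    - {"dx": -0.007, "dy": 0.05, "dz": 0, "rx": 0, "ry": 0, "rz": 0}
    - {"dx": -0.007, "dy": 0.05, "dz": 0, "rx": 0, "ry": 0, "rz": 0}
    - {"dx": 0, "dy": 0, "dz": 0, "rx": 0, "ry": 0, "rz": 0}
    - {"dx": 0, "dy": 0, "dz": 0, "rx": 0, "ry": 0, "rz": 0}
    - {"dx": 0, "dy": 0, "dz": 0, "rx": 0, "ry": 0, "rz": 0}
    - {"dx": 0, "dy": 0, "dz": 0, "rx": 0, "ry": 0, "rz": 0}
    - {"dx": 0, "dy": 0, "dz": 0, "rx": 0, "ry": 0, "rz": 0}
    - {"dx": 0, "dy": 0, "dz": 0, "rx": 0, "ry": 0, "rz": 0}

```text
t: 16.8
tcp_pos: [0.5448, 0.1229, 0.01]
tool_rot: [0.316, 0.949, -0.006, -0.004]
force: [-6.7, -25.9, 7.6]
finger_gap: 0.116
gripper_force: 122.8
```

```bash
python3 -c "from h import *;report()"
```

```text
t 16.8 tcp [0.5448 0.1229 0.01  ] yaw err 0.25 heel rel mm [-1.7 -1. ] force corner [-10.1 -24.8] 7.6 mom [-4.27  0.96  0.11]
```

Run:
```python
from h import *
s=sensors.sense(); a=toolang(s); m=cams.camera_model("wrist"); im=cams.snapshot("wrist")
np.savez("w6.npz",im=im,E=m['extrinsics'])
overlay(m,im,[*CO,YR],.02,0.,"pics/w6.png")
o=cv2.imread("pics/w6.png")[0:330,210:640]; cv2.imwrite("pics/w6.png",cv2.resize(o,(774,594),interpolation=cv2.INTER_CUBIC))
```

```text
(no output)
```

View pics/w6.png

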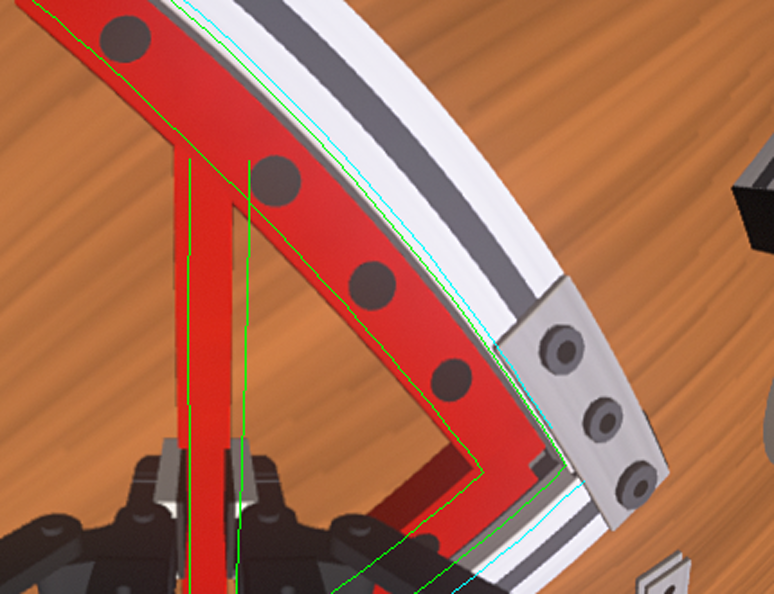

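The picture shows the stile leg lying evenly along the stile (dark band uniform). The rail-side band near zoomed (520,510) looks wider, so I'll measure both gaps numerically.

Run:
```python
from h import *
d=np.load("w6.npz"); im=d['im'].astype(np.float32); m=cams.camera_model("wrist"); m['extrinsics']=d['E']
def prof(pts3):
    q=wrist(m,pts3).astype(np.float32)
    return cv2.remap(im,q[None,:,0],q[None,:,1],cv2.INTER_LINEAR)[0]
n=np.linspace(-.02,.02,201)
def scan(make,name):
    # red end (at z=.02 plane) and white start (z=.03 plane)
    P2=prof(make(n,.02)); P3=prof(make(n,.03))
    red=P2[:,0]-P2[:,1]; i=np.where(red>60)[0].max()
    w=P3[:,2]; j=np.where((w>150))[0]; j=j[j>0].min() if len(j) else 0
    print(name,"red edge %.1f mm, white edge %.1f mm, gap %.1f"%(n[i]*1e3,n[j]*1e3,(n[j]-n[i])*1e3))
W=lambda x,y,z:np.c_[np.c_[x,y]@rot(YR).T+CO,np.full(len(x),z)]
for y in(-.012,-.016,-.02,-.024,-.03,-.036,-.042): scan(lambda n,z:W(n,np.full(len(n),y),z),f"rail y={y}")
for x in(-.06,-.08,-.1,-.12,-.14,-.16,-.18,-.195): scan(lambda n,z:W(np.full(len(n),x),n,z),f"stile x={x}")
```

```text
rail y=-0.012 red edge -4.0 mm, white edge -3.0 mm, gap 1.0
rail y=-0.016 red edge -3.8 mm, white edge -3.0 mm, gap 0.8
rail y=-0.02 red edge -4.0 mm, white edge -3.0 mm, gap 1.0
rail y=-0.024 red edge -3.8 mm, white edge -3.0 mm, gap 0.8
rail y=-0.03 red edge -3.8 mm, white edge -3.0 mm, gap 0.8
rail y=-0.036 red edge -3.8 mm, white edge -3.0 mm, gap 0.8
rail y=-0.042 red edge -3.6 mm, white edge -3.0 mm, gap 0.6
stile x=-0.06 red edge -2.8 mm, white edge -2.6 mm, gap 0.2
stile x=-0.08 red edge -3.0 mm, white edge -2.8 mm, gap 0.2
stile x=-0.1 red edge -3.2 mm, white edge -3.0 mm, gap 0.2
stile x=-0.12 red edge -3.4 mm, white edge -3.2 mm, gap 0.2
stile x=-0.14 red edge -3.6 mm, white edge -3.4 mm, gap 0.2
stile x=-0.16 red edge -3.8 mm, white edge -3.6 mm, gap 0.2
stile x=-0.18 red edge -8.0 mm, white edge -20.0 mm, gap -12.0Traceback (most recent call last):
  File "<stdin>", line 15, in <module>
  File "<stdin>", line 10, in scan
    return umr_maximum(a, axis, None, out, keepdims, initial, where)
ValueError: zero-size array to reduction operation maximum which has no identity
```

The stile leg is flush (0.2 mm), but the heel end of the rail leg is about 0.8 mm open, a yaw error of roughly 0.3°. I'll push more in x with a slight clockwise turn.

move_arm:
  targets:
    - {"dx": 0.05, "dy": 0.007, "dz": 0, "rx": 0, "ry": 0, "rz": -0.005}
    - {"dx": 0.05, "dy": 0.007, "dz": 0, "rx": 0, "ry": 0, "rz": -0.005}
    - {"dx": 0.05, "dy": 0.007, "dz": 0, "rx": 0, "ry": 0, "rz": -0.005}
    - {"dx": 0.05, "dy": 0.007, "dz": 0, "rx": 0, "ry": 0, "rz": -0.005}
    - {"dx": 0, "dy": 0, "dz": 0, "rx": 0, "ry": 0, "rz": 0}
    - {"dx": 0, "dy": 0, "dz": 0, "rx": 0, "ry": 0, "rz": 0}
    - {"dx": 0, "dy": 0, "dz": 0, "rx": 0, "ry": 0, "rz": 0}
    - {"dx": 0, "dy": 0, "dz": 0, "rx": 0, "ry": 0, "rz": 0}
    - {"dx": 0, "dy": 0, "dz": 0, "rx": 0, "ry": 0, "rz": 0}
    - {"dx": 0, "dy": 0, "dz": 0, "rx": 0, "ry": 0, "rz": 0}

```text
t: 18.1
tcp_pos: [0.5448, 0.123, 0.01]
tool_rot: [0.32, 0.947, -0.008, -0.008]
force: [-13.0, -28.5, 14.8]
finger_gap: 0.118
gripper_force: 123.7
```

```bash
cat > chk.py <<'E'
from h import *
report(); m=cams.camera_model("wrist"); im=cams.snapshot("wrist").astype(np.float32)
print("tilt deg",np.degrees(2*np.hypot(*sensors.sense()['tool_rot'][2:])).round(2))
n=np.linspace(-.012,.008,401); W=lambda x,y,z:np.c_[np.c_[x,y]@rot(YR).T+CO,np.full(len(x),z)]
def cross(make):
    out=[]
    for z,f in((.02,lambda P:P[:,0]-P[:,1]-60),(.03,lambda P:P[:,2]-150)):
        q=wrist(m,make(n,z)).astype(np.float32); v=f(cv2.remap(im,q[None,:,0],q[None,:,1],cv2.INTER_LINEAR)[0])
        i=np.where(v>0)[0]; i=i.max() if z==.02 else i.min(); out.append(n[i]*1e3)
    return out
for nm,ts,mk in(("rail",-np.arange(.012,.044,.003),lambda t:lambda n,z:W(n,0*n+t,z)),("stile",-np.arange(.06,.165,.01),lambda t:lambda n,z:W(0*n+t,n,z))):
    E=np.array([cross(mk(t)) for t in ts]); 
    k=[np.polyfit(ts*1e3,E[:,i],1) for i in(0,1)]
    print(nm,"red mean %.2f slope %.4f; white mean %.2f slope %.4f"%(E[:,0].mean(),k[0][0],E[:,1].mean(),k[1][0]), "gap",(E[:,1]-E[:,0]).round(1))
E
python3 chk.py
```

```text
t 18.1 tcp [0.5448 0.123  0.01  ] yaw err -0.21 heel rel mm [-1.1 -1.6] force corner [-16.7 -26.5] 14.8 mom [-4.69  1.98  0.39]
tilt deg 1.32
rail red mean -3.73 slope -0.0114; white mean -3.02 slope -0.0044 gap [0.6 0.8 0.7 0.9 0.7 0.8 0.7 0.8 0.6 0.6 0.5]
stile red mean -3.19 slope 0.0106; white mean -3.20 slope 0.0088 gap [-0.1 -0.  -0.  -0.2  0.   0.  -0.   0.   0.   0.   0.1]
```

The contact in x isn't certain, since friction on the stile and bench could hold the square. I'll ease y and z a little, push x again, and watch the rail gap.

move_arm:
  targets:
    - {"dx": 0.01, "dy": -0.08, "dz": 0.02, "rx": 0, "ry": 0, "rz": 0}
    - {"dx": 0.01, "dy": -0.08, "dz": 0.02, "rx": 0, "ry": 0, "rz": 0}
    - {"dx": 0.05, "dy": 0.007, "dz": 0.02, "rx": 0, "ry": 0, "rz": 0}
    - {"dx": 0.05, "dy": 0.007, "dz": 0, "rx": 0, "ry": 0, "rz": 0}
    - {"dx": 0.05, "dy": 0.007, "dz": 0, "rx": 0, "ry": 0, "rz": 0}
    - {"dx": 0.05, "dy": 0.007, "dz": 0, "rx": 0, "ry": 0, "rz": 0}
    - {"dx": 0, "dy": 0, "dz": 0, "rx": 0, "ry": 0, "rz": 0}
    - {"dx": 0, "dy": 0, "dz": 0, "rx": 0, "ry": 0, "rz": 0}
    - {"dx": 0, "dy": 0, "dz": 0, "rx": 0, "ry": 0, "rz": 0}
    - {"dx": 0, "dy": 0, "dz": 0, "rx": 0, "ry": 0, "rz": 0}

```text
t: 19.4
tcp_pos: [0.5458, 0.1236, 0.01]
tool_rot: [0.321, 0.947, -0.007, -0.013]
force: [-18.4, -12.7, 10.3]
finger_gap: 0.116
gripper_force: 123.1
```

```bash
python3 chk.py
```

```text
t 19.4 tcp [0.5458 0.1236 0.01  ] yaw err -0.4 heel rel mm [ 0.2 -1.3] force corner [-20.  -10.1] 10.3 mom [-2.17  2.55  0.21]
tilt deg 1.7
rail red mean -2.16 slope 0.0000; white mean -2.97 slope -0.0038 gap [-1.  -0.9 -0.8 -0.7 -0.8 -0.7 -0.8 -0.8 -0.8 -0.7 -0.8]
stile red mean -2.23 slope 0.0016; white mean -2.18 slope 0.0007 gap [ 0.1 -0.   0.1  0.   0.   0.   0.1  0.1  0.   0.1  0.1]
```

Now flush: the square moved 1.6 mm onto the rail, and the stile and square slopes are about 0. A small final push on both will confirm it holds.

move_arm:
  targets:
    - {"dx": 0.025, "dy": 0.04, "dz": 0, "rx": 0, "ry": 0, "rz": 0}
    - {"dx": 0.025, "dy": 0.04, "dz": 0, "rx": 0, "ry": 0, "rz": 0}
    - {"dx": 0.025, "dy": 0.04, "dz": 0, "rx": 0, "ry": 0, "rz": 0}
    - {"dx": 0, "dy": 0, "dz": 0, "rx": 0, "ry": 0, "rz": 0}
    - {"dx": 0, "dy": 0, "dz": 0, "rx": 0, "ry": 0, "rz": 0}
    - {"dx": 0, "dy": 0, "dz": 0, "rx": 0, "ry": 0, "rz": 0}
    - {"dx": 0, "dy": 0, "dz": 0, "rx": 0, "ry": 0, "rz": 0}
    - {"dx": 0, "dy": 0, "dz": 0, "rx": 0, "ry": 0, "rz": 0}
    - {"dx": 0, "dy": 0, "dz": 0, "rx": 0, "ry": 0, "rz": 0}
    - {"dx": 0, "dy": 0, "dz": 0, "rx": 0, "ry": 0, "rz": 0}

```text
t: 20.7
tcp_pos: [0.5458, 0.1238, 0.01]
tool_rot: [0.321, 0.947, -0.01, -0.015]
force: [-19.8, -23.4, 12.9]
finger_gap: 0.118
gripper_force: 123.4
```

```bash
python3 chk.py
```

```text
t 20.7 tcp [0.5458 0.1238 0.01  ] yaw err -0.29 heel rel mm [ 0.1 -1. ] force corner [-22.7 -20.5] 12.9 mom [-3.92  3.    0.15]
tilt deg 2.01
rail red mean -2.15 slope 0.0002; white mean -2.95 slope -0.0036 gap [-0.8 -0.9 -0.9 -0.7 -0.7 -0.7 -0.8 -0.8 -0.8 -0.6 -0.8]
stile red mean -2.21 slope 0.0014; white mean -2.15 slope 0.0008 gap [ 0.   0.1 -0.   0.1  0.   0.2  0.   0.   0.2  0.2  0. ]
```

```bash
python3 -c "
from station import order
print(order.sign_off())"
```

```text
the job is handed in; nothing more can be done
None
```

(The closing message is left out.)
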